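Snug the filler plug of a block cooler

TASK

Screw the T-handled filler plug on top of the cooling unit clockwise until its taper bites and it sits firmly snug (about 0.75 N m, roughly 12 N of push near the end of its bar), but do not over-tighten it. Then let go of it, leaving the jar, the tip box and the bottle where they are.

Things in the scene. Friction and masses are not known exactly. Their poses are not given: they have to be found in the camera images.
- plug: Bare steel tapered pipe plug with a T handle: one straight round level bar, 150 mm long, 16 mm thick, on a 26 mm upright stem; below it a hexagonal collar 58 mm across (top 24 mm below the bar's centreline), then the tapered shank in the port. Origin: on the turning axis at the bar's centreline, 64 to 80 mm above the deck. Own x along the bar, z up. Stays where it is left.
- port: Bare steel port: fixed ring 80 mm across, 22 mm tall, around the plug's shank. Origin: on the turning axis at deck level, 130 mm above the bench; z up. Loose at first, the plug bites after 0.19 to 0.62 turn (differs each time, unseen); from there torque climbs about 0.57 N m per radian in fine steps. Snug is 0.55 to 1.0 N m (9 to 17 N at 60 mm); 1.2 N m spoils the thread.
- unit: Cooling unit, a white box fixed to the bench, 260 mm deep (own x) by 380 mm wide (own y) by 130 mm tall, grey panel on its front (-x). Origin: centre of its underside. The port stands at own (0, +85 mm); a tube block (150 x 165 mm, 24 mm tall with its tubes) lies on the deck centred on own (0, -85 mm).
- jar: Small white jar, 44 mm across and 60 mm tall, standing loose on the unit's deck beside the tube block, 140 mm or more from the plug's axis. Origin: centre of its underside. Not to be disturbed.
- tipbox: Grey pipette-tip box, 120 x 85 x 72 mm, loose on the bench beside the unit. Origin: centre of its underside. Not to be disturbed.
- bottle: Amber bottle, 72 mm across and 150 mm tall, loose on the bench beside the unit. Origin: centre of its underside. Not to be disturbed.
- bar_end (a point): Centre of one flat end of the plug's bar, 75 mm from the turning axis along the plug's own +x. Free room below the outer part of the bar: over 45 mm, down to the unit's deck. The plug turns about its upright axis only; tightening is clockwise seen from above and sinks it 10 mm per turn. While loose it turns against a steady 0.16 N m (2.7 N at 60 mm from the axis).

How it is judged:
By the outcome, as a careful person would: the job done as asked, in the order asked, and still so for the second after the job is handed in, with the robot touching nothing.
It also fails if it takes over 54 s, if anything falls off the work surface, if the arm or the gripper's body presses on something with over 40 N, if the wrist force passes 120 N, or if a joint passes its speed limit or range.

ROBOT

A 6-joint arm with a two-finger parallel gripper is mounted at the origin on the work surface. World frame = base frame: x ahead of the robot, y to its left, z up, the work surface at z = 0. Lengths are in mm, angles in rad, forces in N, time in s.
With the tool pointing down it reaches from about 275 to 1000 mm from the base axis. Payload 8.4 kg.
Tool frame: the origin (TCP) lies at the very end of the fingers, on their centre line; the grasp point (between the pads) lies 19 mm behind it; z points along the fingers, y is the direction in which the jaws open and shut (so a half turn about z gives the same grasp; the last joint's range is limited). The gripper opens to 85 mm and grips with 20 to 120 N. Pads are 22 mm wide; open, the fingers measure 114 mm over their backs; the gripper's body (76 mm by 85 mm) begins 54 mm behind the grasp point. The pads swing forward as they close: fully open they stand 13 mm farther back than shut.
Start: joints at [-1.274, 0.353, 1.633, -0, 1.155, -0.002], TCP at [183.982, -597.309, 231.281] pointing down, gripper open.
Joint ranges: [-2.63, 2.63], [-0.92, 2.1], [0.06, 2.66], [-1.3, 4.44], [0, 2.69], [-3.02, 3.02]. Speed limits (rad/s): [2.22, 2.22, 2.79, 3.14, 3.14, 3.14].

INTERFACE

Orientations are given as [roll, pitch, yaw] about the fixed x, y, z axes, in that order (R = Rz(yaw) Ry(pitch) Rx(roll)).
In Python, from rig import r gives the robot as it stands.
- The arm moves only by the tool move_arm, never from a script. Its argument "increments" is a list of rows, each an object of numbers: "tx", "ty", "tz": the shift along the tool's x, y, z in cm; "rx", "ry", "rz": the turn, a rotation vector about the tool's x, y, z in degrees; "gripper": the gripper's target within -1 to 1 (fully open at 1, half-way at 0, shut at -1). A call has 1 to 12 rows; each row shifts and turns the commanded pose from where the row before left it, along the tool's axes as they then stand; what a row does not reach is not made up. A row lasts 1/10 s, in which the tool goes at most 50 mm and 8.59 degrees, less where a joint would pass 70% of its speed; a pose out of reach is approached as far as the arm can. A call is refused whole if a number of a shift passes 5 or a number of a turn 8.59, either way. A call with a gripper value outside its range is refused whole. The fingers move at their own pace and stop on an object; "squeeze" is the grip in N (left out, the last holds). Time passes only in rows, so rows that do not move let the fingers close. It gives the time, the measured TCP pose, the force and the opening at its end, in the units of the state.
- r.sense(): the state, without advancing time (a new reading comes with each control period).
- r.grab_frame(name): name is "scene" or "top" or "wrist"; returns (picture, depth): 400x640x3 uint8, red, green, blue; 400x640 float32, mm along the optical axis (not along the pixel's ray), 0 where there is no reading.
- r.camera_model(name): a dict with "fx", "fy", "cx", "cy" (pixels), "R" (3x3) and "t" (3): a world point X has camera coordinates R X + t; the wrist camera has in their place "hand_eye" (4x4, takes a point from camera to tool coordinates, whose origin is the TCP and whose axes are the flange's). Camera axes: x right, y down, z forward; pixel columns grow to the right and rows downward; lengths in mm; the calibration is good to about 2 mm. The wrist camera is an equidistant fisheye: a pixel r from the principal point sees the ray r / f radians off the axis. A picture is of the moment at which its call begins: read the wrist's pose just before it. camera_model takes no time and is no camera call.
- r.sign_off(): hands the job in, once; it reports no verdict.
Trained networks look in the newest picture that a camera, given by its name, has taken for a name from the list of things; names that differ only in an ending like _2 or _b are one class to them, and where a whole thing is asked for, a point or a joint stands for the part that bears it (a point fixed in the world has none). Each returns a list of dicts, best first, with "confidence" (0 to 1); they miss things now and then, are a little off and sometimes report something else, mostly with a low value. They report only what shows in the picture. A call takes as long as a camera call.
- r.cut_out(query, camera): "mask" (400x640 bool, what is visible of it) and "bbox" ([left, top, right, bottom] in pixels, round what is visible of it).
- r.place_of(query, camera): "location" ([row, column] in pixels: a listed point, or the origin of a listed thing).
The state is a dict: "clock": time; "qpos": joint angles; "qvel": joint speeds; "joint_efforts": joint torques, N m; "eef_pos": TCP position; "tcp_rot": TCP orientation; "contact_force": force on the tool from outside, world axes, zero at the start; "wrist_torque": the same for the moment, N m; "opening": opening from 0.0 (shut) to 1.0 (fully open).
Only numpy, scipy, OpenCV 4.12 (cv2) and the standard library are available. Lean on these libraries where they do the work, as an engineer would, in place of code of your own. Each camera call takes 0.05 s, during which the arm holds its last target. There are 200 camera calls.

## Working session

There is one attempt and no reset: what is moved stays moved. The work goes in short steps, Python scripts to look and compute and a tool call to move; the robot and the scene stay as the last step left them, time stands still between calls to the robot, and variables do not carry over. Pictures are saved under pics/ and viewed, about 8 in all and at most 12, crops included, and the job is handed in when it is done.

Besides the shell and the picture viewer there is one more tool, called as name(argument=value, ...), one argument or row to a line, values as JSON. move_arm: Moves the arm, as the interface text tells. Its arguments: {"type":"object","properties":{"increments":{"type":"array","items":{"type":"object","properties":{"tx":{"type":"number"},"ty":{"type":"number"},"tz":{"type":"number"},"rx":{"type":"number"},"ry":{"type":"number"},"rz":{"type":"number"},"gripper":{"type":"number"}}}},"squeeze":{"type":"number"}},"required":["increments"]}

```bash
mkdir -p pics
cat > h.py <<'E'
from rig import r
import numpy as np, cv2
from scipy.spatial.transform import Rotation as Ro
def cloud(name,d):
    m=r.camera_model(name); v,u=np.mgrid[0:400,0:640]
    P=np.stack([(u-m['cx'])/m['fx']*d,(v-m['cy'])/m['fy']*d,d],-1)
    return (P-np.array(m['t']))@np.array(m['R'])
E
python3 - <<'E'
from h import *
s=r.sense();print(s)
for n in('scene','top'):
    p,d=r.grab_frame(n);cv2.imwrite(f'pics/{n}0.png',p[...,::-1]);np.save(n+'_d.npy',d)
    W=cloud(n,d)
    for q in('plug','port','unit','jar','tipbox','bottle','bar_end'):
        for x in r.cut_out(q,n)[:1]:
            m=x['mask']&(d>0);w=W[m]
            print(n,q,round(x['confidence'],2),x['bbox'],m.sum(),np.percentile(w,[3,50,97],axis=0).round().tolist() if m.sum() else '')
    for q in('plug','bar_end','port'):
        for x in r.place_of(q,n)[:2]:
            print(n,q,x, W[int(x['location'][0]),int(x['location'][1])].round())
print(r.sense()['clock'])
E
```

```text
{'clock': 0.0, 'qpos': array([-1.27439328e+00,  3.53645914e-01,  1.63414616e+00, -1.23231447e-05,
        1.15514672e+00, -2.40252777e-03]), 'qvel': array([-0.00050941, -0.00076591,  0.00068044, -0.0001618 , -0.0003384 ,
       -0.00049323]), 'joint_efforts': array([ 6.16715661e-04, -6.05255270e+01, -3.42067015e+01,  4.90270054e-05,
        9.37916804e-03,  1.66068895e-05]), 'eef_pos': array([ 183.84581043, -596.86239801,  230.55790627]), 'tcp_rot': array([-3.14024649e+00,  8.03300558e-06,  2.98810559e-01]), 'contact_force': array([0.19282509, 0.41269797, 0.43219073]), 'wrist_torque': array([-0.01955542,  0.00244709,  0.03005674]), 'opening': 0.9974494678742916}
scene plug 0.98 [318.5, 164.4, 338.8, 204.9] 436 [[462.0, -94.0, 152.0], [536.0, -76.0, 209.0], [597.0, -51.0, 220.0]]
scene port 0.95 [312.8, 160.9, 351.2, 213.3] 979 [[465.0, -114.0, 131.0], [543.0, -77.0, 153.0], [592.0, -26.0, 218.0]]
scene unit 0.56 [227.6, 163.8, 383.1, 297.7] 12115 [[432.0, -344.0, 21.0], [608.0, -176.0, 130.0], [709.0, 28.0, 179.0]]
scene jar 0.79 [301.4, 225.0, 319.9, 248.5] 363 [[642.0, -194.0, 139.
[... 1161 characters left out ...]
.3] 875 [[360.0, -567.0, 15.0], [417.0, -518.0, 64.0], [472.0, -478.0, 78.0]]
top bottle 0.85 [171.3, 217.1, 195.6, 237.9] 394 [[445.0, 367.0, 25.0], [472.0, 389.0, 105.0], [508.0, 421.0, 154.0]]
top bar_end 0.62 [305.5, 188.9, 316.2, 232.7] 375 [[454.0, -87.0, 130.0], [521.0, -66.0, 211.0], [590.0, -46.0, 223.0]]
top plug {'location': [212.4, 313.3], 'confidence': 0.84} [518. -73. 215.]
top plug {'location': [209.5, 332.2], 'confidence': 0.3} [ 538. -141.  127.]
top bar_end {'location': [187.2, 312.5], 'confidence': 0.9} [616. -70. 130.]
top port {'location': [217.2, 312.3], 'confidence': 0.57} [501. -70. 212.]
top port {'location': [244.3, 428.7], 'confidence': 0.4} [ 417. -492.   65.]
1.1
```

Run:
```python
from h import *
a=cv2.imread('pics/scene0.png')[130:300,200:400];b=cv2.imread('pics/top0.png')[140:280,250:450]
cv2.imwrite('pics/c1.png',np.vstack([cv2.resize(a,None,fx=3.4,fy=1.7*1.0*2/1.0*0.9),cv2.resize(b,(680,200))])[:800] if 0 else cv2.resize(np.vstack([a,b]),None,fx=1.9,fy=1.9))
for n in('scene','top'):
    W=cloud(n,np.load(n+'_d.npy'));w=W.reshape(-1,3)
    k=(w[:,2]>195)&(w[:,2]<235)&(abs(w[:,0]-525)<100)&(abs(w[:,1]+72)<100)
    w=w[k];c=(w.min(0)+w.max(0))/2
    xy=w[:,:2];vx,vy,x0,y0=cv2.fitLine(xy.astype(np.float32),cv2.DIST_HUBER,0,.01,.01).ravel()
    t=(xy-[x0,y0])@[vx,vy]
    print(n,k.sum(),w.min(0),w.max(0),'ang',np.degrees(np.arctan2(vy,vx)),'ctr',np.array([x0,y0])+(np.percentile(t,1)+np.percentile(t,99))/2*np.array([vx,vy]),np.ptp(t),np.percentile(w[:,2],[5,50,95]))
    # deck, unit outline
    k2=(abs(W[...,2]-130)<6)&(abs(W[...,0]-530)<250)&(abs(W[...,1]+150)<300)
    rect=cv2.minAreaRect(W[k2][:,:2].astype(np.float32));print(rect)
```

```text
scene 251 [452.63145605 -83.25809032 195.16559562] [603.47169118 -58.22730658 222.43974099] ang -3.2073743 ctr [528.6109137  -72.77607103] 151.3858018410278 [205.76169412 214.67610902 219.71360512]
((547.7669677734375, -153.40359497070312), (261.0377502441406, 378.0299377441406), 13.90892219543457)
top 224 [447.29349502 -79.84204517 202.49813326] [596.60974332 -56.14457132 231.06029496] ang -4.0419044 ctr [520.40385208 -68.06516   ] 149.80972387616987 [206.74656631 215.09444019 222.90534736]
((540.8118896484375, -150.24862670898438), (258.8193359375, 377.33447265625), 13.944242477416992)
```

View pics/c1.png

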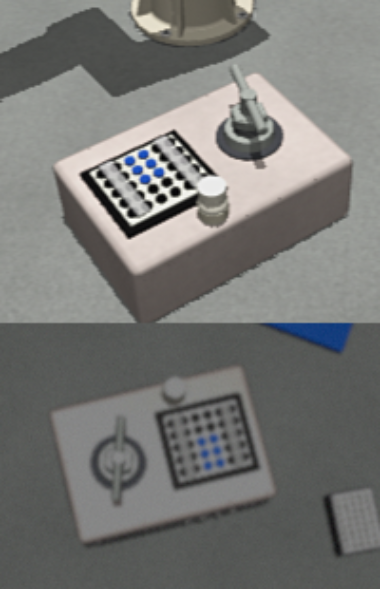

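The picture shows the unit, turned about 14°. Its plug bar lies nearly along world x, at about row 110, column 245 in the upper crop. The jar is at (210, 200), beyond the tube block. I'll push the bar's +x end with closed fingers and follow it round clockwise.

move_arm(
  increments=[
    {"tz":-2,"gripper":-1,"tx":1,"ty":-1},
    {"tx":3.7,"ty":-2.8,"tz":-1},
    {"tx":3.7,"ty":-2.8,"tz":-1},
    {"tx":3.7,"ty":-2.8,"tz":-1},
    {"tx":3.7,"ty":-2.8},
    {"tx":3.7,"ty":-2.8},
    {"tx":3.7,"ty":-2.8},
    {"tx":3.7,"ty":-2.8},
    {"tx":3.7,"ty":-2.8},
    {"tx":3.7,"ty":-2.8},
    {"tx":3.7,"ty":-2.8},
    {"tx":3.7,"ty":-2.8},
  ],
)

```text
invalid input
```

move_arm(
  increments=[
    {"rz":-8.5},
    {"rz":-8.5},
    {"rz":-8.5},
    {"rz":-8.5},
    {"rz":-8.5},
    {"rz":-8.5},
    {"rz":-8.5},
    {"rz":-8.5},
    {"rz":-8.5},
    {"rz":-8.5},
  ],
)

```text
invalid input
```

Run:
```python
from h import *
s=r.sense();p,d=r.grab_frame('wrist');cv2.imwrite('pics/w1.png',p[...,::-1])
print(s['clock'],s['eef_pos'],s['tcp_rot'],s['qpos'],s['opening'],s['contact_force'],s['wrist_torque'])
m=r.camera_model('wrist');print(m)
np.savez('w1.npz',d=d,pos=s['eef_pos'],rot=s['tcp_rot'])
H=np.array(m['hand_eye']);v,u=np.mgrid[0:400,0:640]
dx=(u-m['cx'])/m['fx'];dy=(v-m['cy'])/m['fy'];th=np.hypot(dx,dy)+1e-9
k=np.tan(np.minimum(th,1.5))/th*d
P=np.stack([dx*k,dy*k,d],-1)@H[:3,:3].T+H[:3,3]
R=Ro.from_euler('xyz',s['tcp_rot']).as_matrix();W=P@R.T+s['eef_pos']
for q in('plug','port','jar'):
    for x in r.cut_out(q,'wrist')[:1]:
        mm=x['mask']&(d>0);w=W[mm];print(q,x['confidence'],x['bbox'],np.percentile(w,[3,50,97],axis=0).round().tolist())
        if q=='plug':
            kk=w[:,2]>195;xy=w[kk][:,:2];rc=cv2.minAreaRect(xy.astype(np.float32));print(rc,np.percentile(w[kk][:,2],[5,50,95]))
```

```text
1.1 [ 183.98982746 -597.30789349  231.30442766] [3.14158798e+00 1.39556793e-06 2.98773900e-01] [-1.27438652e+00  3.52973665e-01  1.63338367e+00 -1.51331458e-06
  1.15523064e+00 -2.36348457e-03] 0.9990793889668681 [ 0.25268809 -0.18813275  0.34063663] [ 0.06566992 -0.03462151 -0.02178642]
{'fx': 309.70691628693146, 'fy': 309.70691628693146, 'cx': 318.1573452923384, 'cy': 197.55423173203965, 'hand_eye': array([[ 6.59713136e-04, -9.62690385e-01, -2.70604484e-01,
         6.95617842e+01],
       [ 9.99999510e-01,  4.35502878e-04,  8.88597171e-04,
        -1.39874953e+00],
       [-7.37594921e-04, -2.70604938e-01,  9.62690201e-01,
        -1.42843224e+02],
       [ 0.00000000e+00,  0.00000000e+00,  0.00000000e+00,
         1.00000000e+00]])}
```

move_arm(
  increments=[
    {"tx":1,"ty":-1,"tz":-2,"rx":0,"ry":0,"rz":0,"gripper":-1},
  ],
)

```text
clock: 1.4
eef_pos: [189.7, -584.2, 249.0]
tcp_rot: [-3.138, 0.0, 0.298]
contact_force: [0.0, 0.8, 0.0]
opening: 0.853
```

move_arm(
  increments=[
    {"tx":3.7,"ty":-2.8,"tz":-1,"rx":0,"ry":0,"rz":0,"gripper":-1},
    {"tx":3.7,"ty":-2.8,"tz":-1,"rx":0,"ry":0,"rz":0,"gripper":-1},
    {"tx":3.7,"ty":-2.8,"tz":-1,"rx":0,"ry":0,"rz":0,"gripper":-1},
    {"tx":3.7,"ty":-2.8,"tz":-1,"rx":0,"ry":0,"rz":0,"gripper":-1},
    {"tx":3.7,"ty":-2.8,"tz":0,"rx":0,"ry":0,"rz":0,"gripper":-1},
    {"tx":3.7,"ty":-2.8,"tz":0,"rx":0,"ry":0,"rz":0,"gripper":-1},
    {"tx":3.7,"ty":-2.8,"tz":0,"rx":0,"ry":0,"rz":0,"gripper":-1},
    {"tx":3.7,"ty":-2.8,"tz":0,"rx":0,"ry":0,"rz":0,"gripper":-1},
    {"tx":3.7,"ty":-2.8,"tz":0,"rx":0,"ry":0,"rz":0,"gripper":-1},
    {"tx":3.7,"ty":-2.8,"tz":0,"rx":0,"ry":0,"rz":0,"gripper":-1},
    {"tx":3.7,"ty":-2.8,"tz":0,"rx":0,"ry":0,"rz":0,"gripper":-1},
    {"tx":3.7,"ty":-2.8,"tz":0,"rx":0,"ry":0,"rz":0,"gripper":-1},
  ],
)

```text
clock: 2.6
eef_pos: [516.9, -131.2, 291.5]
tcp_rot: [3.141, -0.0, 0.299]
contact_force: [0.8, -0.1, -0.1]
opening: -0.001
```

move_arm(
  increments=[
    {"tx":0,"ty":0,"tz":0,"rx":0,"ry":0,"rz":-8.5,"gripper":-1},
    {"tx":0,"ty":0,"tz":0,"rx":0,"ry":0,"rz":-8.5,"gripper":-1},
    {"tx":0,"ty":0,"tz":0,"rx":0,"ry":0,"rz":-8.5,"gripper":-1},
    {"tx":0,"ty":0,"tz":0,"rx":0,"ry":0,"rz":-8.5,"gripper":-1},
    {"tx":0,"ty":0,"tz":0,"rx":0,"ry":0,"rz":-8.5,"gripper":-1},
    {"tx":0,"ty":0,"tz":0,"rx":0,"ry":0,"rz":-8.5,"gripper":-1},
    {"tx":0,"ty":0,"tz":0,"rx":0,"ry":0,"rz":-8.5,"gripper":-1},
    {"tx":0,"ty":0,"tz":0,"rx":0,"ry":0,"rz":-8.5,"gripper":-1},
    {"tx":0,"ty":0,"tz":0,"rx":0,"ry":0,"rz":-8.5,"gripper":-1},
    {"tx":0,"ty":0,"tz":0,"rx":0,"ry":0,"rz":-8.5,"gripper":-1},
    {"tx":0,"ty":0,"tz":0,"rx":0,"ry":0,"rz":-8.5,"gripper":-1},
  ],
)

```text
clock: 3.7
eef_pos: [516.0, -133.0, 291.3]
tcp_rot: [3.142, 0.0, 1.937]
contact_force: [0.9, -1.1, 0.2]
opening: -0.003
```

Run:
```python
from h import *
s=r.sense();p,d=r.grab_frame('wrist');cv2.imwrite('pics/w1.png',p[...,::-1])
print(s['clock'],s['eef_pos'],s['tcp_rot'],s['qpos'],s['opening'],s['contact_force'],s['wrist_torque'])
m=r.camera_model('wrist')
H=np.array(m['hand_eye']);v,u=np.mgrid[0:400,0:640]
dx=(u-m['cx'])/m['fx'];dy=(v-m['cy'])/m['fy'];th=np.hypot(dx,dy)+1e-9
k=np.tan(np.minimum(th,1.5))/th*d
P=np.stack([dx*k,dy*k,d],-1)@H[:3,:3].T+H[:3,3]
R=Ro.from_euler('xyz',s['tcp_rot']).as_matrix();W=P@R.T+s['eef_pos']
for q in('plug','port','jar'):
    for x in r.cut_out(q,'wrist')[:1]:
        mm=x['mask']&(d>0);w=W[mm];print(q,x['confidence'],x['bbox'],np.percentile(w,[3,50,97],axis=0).round().tolist())
        if q=='plug':
            kk=w[:,2]>200;xy=w[kk][:,:2];rc=cv2.minAreaRect(xy.astype(np.float32));print(rc,np.percentile(w[kk][:,2],[5,50,95]))
```

```text
3.7 [ 515.99874933 -132.9796883   291.33367522] [3.14150335e+00 5.95898204e-05 1.93682535e+00] [-2.55042129e-01  1.53752639e-01  1.76011620e+00  3.72072621e-06
  1.22761651e+00 -6.21072407e-01] -0.0027876961501288465 [ 0.8784536  -1.09656506  0.17768165] [-0.0610315   0.0529649  -0.07587446]
plug 0.67 [262.6, 78.5, 448.7, 183.4] [[457.0, -89.0, 153.0], [523.0, -68.0, 214.0], [593.0, -47.0, 218.0]]
((525.9149169921875, -67.8152084350586), (25.26975440979004, 148.57046508789062), 82.68157958984375) [209.93031357 214.8975025  218.21544507]
port 0.74 [263.9, 71.6, 447.6, 183.5] [[463.0, -111.0, 133.0], [522.0, -68.0, 183.0], [587.0, -25.0, 218.0]]
jar 0.61 [404.0, 237.6, 460.5, 299.1] [[636.0, -182.0, 138.0], [646.0, -163.0, 180.0], [673.0, -149.0, 191.0]]
```

View pics/w1.png

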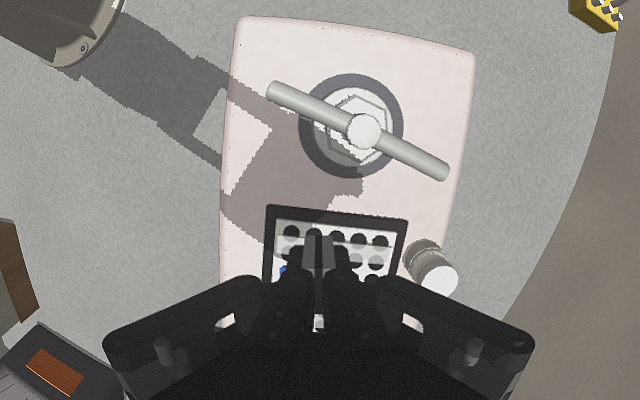

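The picture shows the plug's axis at pixel (363, 130), its bar running from (270, 90) to (445, 172), and the closed fingers at (320, 250). Next I'll go beside the bar's +x end and descend.

move_arm(
  increments=[
    {"tx":2.2,"ty":3.5,"tz":0,"rx":0,"ry":0,"rz":0,"gripper":-1},
    {"tx":2.2,"ty":3.5,"tz":0,"rx":0,"ry":0,"rz":0,"gripper":-1},
    {"tx":2.2,"ty":3.5,"tz":0,"rx":0,"ry":0,"rz":0,"gripper":-1},
    {"tx":0,"ty":0,"tz":0,"rx":0,"ry":0,"rz":-8.5,"gripper":-1},
    {"tx":0,"ty":0,"tz":0,"rx":0,"ry":0,"rz":-8.5,"gripper":-1},
    {"tx":0,"ty":0,"tz":0,"rx":0,"ry":0,"rz":-8.5,"gripper":-1},
    {"tx":0,"ty":0,"tz":0,"rx":0,"ry":0,"rz":-8.5,"gripper":-1},
    {"tx":0,"ty":0,"tz":0,"rx":0,"ry":0,"rz":-8.5,"gripper":-1},
    {"tx":0,"ty":0,"tz":0,"rx":0,"ry":0,"rz":-8.5,"gripper":-1},
    {"tx":0,"ty":0,"tz":0,"rx":0,"ry":0,"rz":-8.5,"gripper":-1},
    {"tx":0,"ty":0,"tz":0,"rx":0,"ry":0,"rz":-8.5,"gripper":-1},
    {"tx":0,"ty":0,"tz":0,"rx":0,"ry":0,"rz":-8.5,"gripper":-1},
  ],
)

```text
clock: 5.1
eef_pos: [591.0, -34.3, 291.2]
tcp_rot: [3.142, -0.0, -3.015]
contact_force: [-0.2, -0.4, -0.1]
opening: -0.004
```

move_arm(
  increments=[
    {"tx":0,"ty":0,"tz":0,"rx":0,"ry":0,"rz":-4.5,"gripper":-1},
    {"tx":0,"ty":0,"tz":2.5,"rx":0,"ry":0,"rz":0,"gripper":-1},
    {"tx":0,"ty":0,"tz":3,"rx":0,"ry":0,"rz":0,"gripper":-1},
    {"tx":0,"ty":0,"tz":3,"rx":0,"ry":0,"rz":0,"gripper":-1},
    {"tx":0,"ty":0,"tz":2,"rx":0,"ry":0,"rz":0,"gripper":-1},
    {"tx":0,"ty":0,"tz":0,"rx":0,"ry":0,"rz":0,"gripper":-1},
    {"tx":0,"ty":0,"tz":0,"rx":0,"ry":0,"rz":0,"gripper":-1},
  ],
)

```text
clock: 5.8
eef_pos: [591.2, -34.3, 186.6]
tcp_rot: [3.142, -0.0, -2.941]
contact_force: [1.3, 0.0, 0.8]
opening: 0.001
```

Run:
```python
from h import *
for i in range(3):
    s=r.sense();p,d=r.grab_frame('wrist');print(s['contact_force'],s['wrist_torque'])
cv2.imwrite('pics/w2.png',p[...,::-1])
print(s['clock'],s['eef_pos'],s['tcp_rot'],s['qpos'])
```

```text
[1.29443644 0.01690917 0.8097048 ] [ 0.0351501  -0.0116926  -0.01322585]
[ 1.02816457 -0.20056763 -0.12786343] [ 0.02880671 -0.01273448  0.00608436]
[0.65789773 0.44173921 1.07375047] [ 0.01803973 -0.00719684  0.07543537]
5.9 [592.01112319 -34.29978228 187.75018207] [-3.14103742e+00  2.08239519e-03 -2.94002263e+00] [-6.04042801e-02  3.47327329e-01  1.74685340e+00  3.49682893e-06
  1.04525678e+00 -1.83277180e+00]
```

View pics/w2.png

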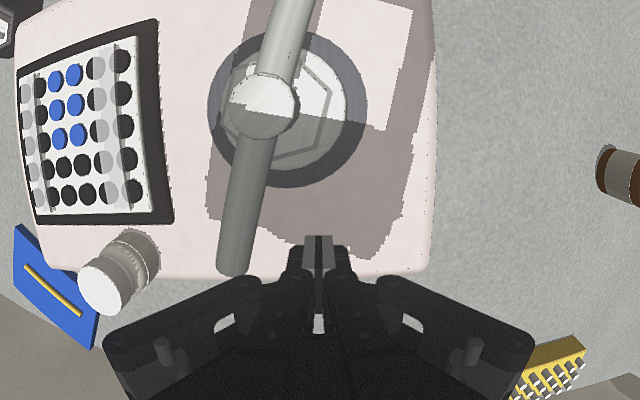

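The closed fingertips are at pixel (318, 245), beside the bar end at (232, 270), and clear of the deck and the jar. Now I'll close the gap.

move_arm(
  increments=[
    {"tx":0.17,"ty":-0.58,"tz":0,"rx":0,"ry":0,"rz":0,"gripper":-1},
    {"tx":0.17,"ty":-0.58,"tz":0,"rx":0,"ry":0,"rz":0,"gripper":-1},
    {"tx":0.17,"ty":-0.58,"tz":0,"rx":0,"ry":0,"rz":0,"gripper":-1},
  ],
)

```text
clock: 6.25
eef_pos: [589.8, -52.8, 186.8]
tcp_rot: [-3.142, 0.001, -2.939]
contact_force: [2.3, 2.4, 0.3]
opening: 0.005
```

```bash
cat >> h.py <<'E'
A=np.array([525.,-69.])
def state(n=4,pic=None,deg=6):
    F=[];T=[]
    for i in range(n):
        s=r.sense();F.append(s['contact_force']);T.append(s['wrist_torque']);p,d=r.grab_frame('wrist')
    if pic: cv2.imwrite(pic,p[...,::-1])
    f=np.mean(F,0);t=np.mean(T,0);q=s['eef_pos'][:2]-A;y=s['tcp_rot'][2]
    ra=np.hypot(*q);n_=np.array([q[1],-q[0]])/ra
    print('t',s['clock'],'pos',s['eef_pos'].round(1),'yaw',round(y,3),'q6',round(s['qpos'][5],2),'F',f.round(2),'sd',np.std(F,0).round(2),'M',t.round(3),'polar',ra.round(1),np.degrees(np.arctan2(q[1],q[0])).round(1))
    X=np.array([np.cos(y),np.sin(y)]);Y=np.array([np.sin(y),-np.cos(y)])
    d=np.radians(deg);Rm=np.array([[np.cos(d),np.sin(d)],[-np.sin(d),np.cos(d)]])
    dp=Rm@q-q
    print('F tool x,y',(f[:2]@X).round(2),(f[:2]@Y).round(2),'row tx,ty cm for rz',deg,(dp@X/10).round(3),(dp@Y/10).round(3),'Mz axis (N m)',((q[0]*f[1]-q[1]*f[0])/1000).round(3),'tz shift',(s['eef_pos'][2]-186)/10)
E
python3 -c "
from h import *
state(4,'pics/w3.png')"
```

```text
t 6.4 pos [589.7 -52.9 186.5] yaw -2.94 q6 -1.86 F [1.01 0.76 0.01] sd [1.08 1.22 0.37] M [ 0.167 -0.121  0.024] polar 66.6 14.0
F tool x,y -1.15 0.54 row tx,ty cm for rz 6 0.007 -0.697 Mz axis (N m) 0.033 tz shift 0.050068075750169784
```

View pics/w3.png

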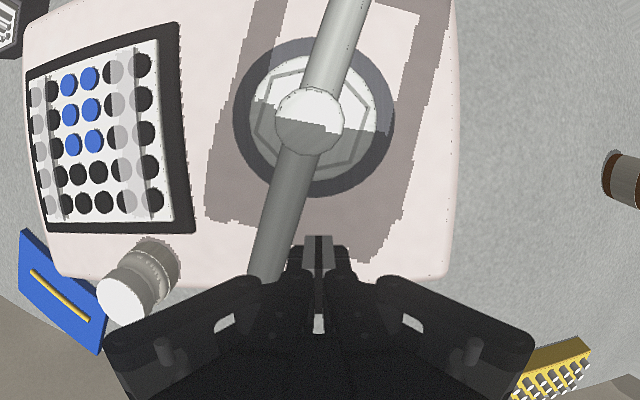

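Contact is near; the finger's edge is at the bar at about (287, 262). Now a first orbit of 54°, since the plug cannot bite before 68°.

move_arm(
  increments=[
    {"tx":0.01,"ty":-0.7,"tz":0,"rx":0,"ry":0,"rz":6,"gripper":-1},
    {"tx":0.01,"ty":-0.7,"tz":0,"rx":0,"ry":0,"rz":6,"gripper":-1},
    {"tx":0.01,"ty":-0.7,"tz":0,"rx":0,"ry":0,"rz":6,"gripper":-1},
    {"tx":0.01,"ty":-0.7,"tz":0,"rx":0,"ry":0,"rz":6,"gripper":-1},
    {"tx":0.01,"ty":-0.7,"tz":0,"rx":0,"ry":0,"rz":6,"gripper":-1},
    {"tx":0.01,"ty":-0.7,"tz":0,"rx":0,"ry":0,"rz":6,"gripper":-1},
    {"tx":0.01,"ty":-0.7,"tz":0,"rx":0,"ry":0,"rz":6,"gripper":-1},
    {"tx":0.01,"ty":-0.7,"tz":0,"rx":0,"ry":0,"rz":6,"gripper":-1},
    {"tx":0.01,"ty":-0.7,"tz":0,"rx":0,"ry":0,"rz":6,"gripper":-1},
  ],
)

```text
clock: 7.35
eef_pos: [575.8, -111.3, 186.0]
tcp_rot: [3.141, -0.0, 2.398]
contact_force: [2.5, 2.4, -3.3]
opening: 0.002
```

```bash
python3 -c "
from h import *
state(6,'pics/w4.png')"
```

```text
t 7.6 pos [ 575.7 -111.3  186.3] yaw 2.405 q6 -1.03 F [ 0.52  0.4  -1.2 ] sd [1.28 0.94 1.14] M [ 0.087 -0.135 -0.004] polar 66.0 -39.9
F tool x,y -0.12 0.65 row tx,ty cm for rz 6 0.008 -0.691 Mz axis (N m) 0.043 tz shift 0.028499334161446656
```

View pics/w4.png

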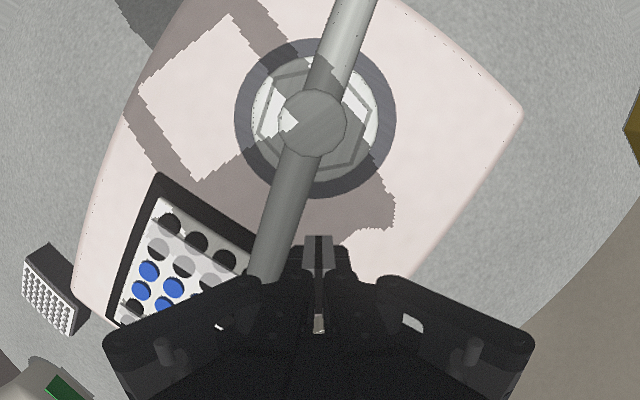

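The bar follows the finger: its relative view is unchanged, with the stem at (313, 122). I'll continue in 36° bursts and watch the force at the end of each motion.

move_arm(
  increments=[
    {"tx":0.01,"ty":-0.7,"tz":0,"rx":0,"ry":0,"rz":6,"gripper":-1},
    {"tx":0.01,"ty":-0.7,"tz":0,"rx":0,"ry":0,"rz":6,"gripper":-1},
    {"tx":0.01,"ty":-0.7,"tz":0,"rx":0,"ry":0,"rz":6,"gripper":-1},
    {"tx":0.01,"ty":-0.7,"tz":0,"rx":0,"ry":0,"rz":6,"gripper":-1},
    {"tx":0.01,"ty":-0.7,"tz":0,"rx":0,"ry":0,"rz":6,"gripper":-1},
    {"tx":0.01,"ty":-0.7,"tz":0,"rx":0,"ry":0,"rz":6,"gripper":-1},
  ],
)

```text
clock: 8.25
eef_pos: [541.1, -133.1, 186.4]
tcp_rot: [3.14, 0.0, 1.771]
contact_force: [3.2, 1.3, -1.6]
opening: -0.001
```

```bash
python3 -c "
from h import *
state(1)"
```

```text
t 8.25 pos [ 541.1 -133.1  186.4] yaw 1.771 q6 -0.44 F [ 3.16  1.3  -1.61] sd [0. 0. 0.] M [ 0.087 -0.447 -0.013] polar 66.0 -75.9
F tool x,y 0.64 3.36 row tx,ty cm for rz 6 0.005 -0.691 Mz axis (N m) 0.224 tz shift 0.03693721120308453
```

move_arm(
  increments=[
    {"tx":0.01,"ty":-0.7,"tz":0,"rx":0,"ry":0,"rz":6,"gripper":-1},
    {"tx":0.01,"ty":-0.7,"tz":0,"rx":0,"ry":0,"rz":6,"gripper":-1},
    {"tx":0.01,"ty":-0.7,"tz":0,"rx":0,"ry":0,"rz":6,"gripper":-1},
    {"tx":0.01,"ty":-0.7,"tz":0,"rx":0,"ry":0,"rz":6,"gripper":-1},
  ],
)

```text
clock: 8.7
eef_pos: [513.9, -134.2, 186.6]
tcp_rot: [3.139, 0.0, 1.354]
contact_force: [4.4, -1.0, -2.8]
opening: -0.002
```

```bash
python3 -c "
from h import *
state(1);state(4)"
```

```text
t 8.7 pos [ 513.9 -134.2  186.6] yaw 1.354 q6 -0.04 F [ 4.42 -0.99 -2.84] sd [0. 0. 0.] M [-0.152 -0.79  -0.059] polar 66.1 -99.6
F tool x,y -0.02 4.53 row tx,ty cm for rz 6 0.003 -0.692 Mz axis (N m) 0.299 tz shift 0.05709561805412307
t 8.9 pos [ 513.3 -134.1  186.5] yaw 1.36 q6 -0.05 F [ 3.04 -0.49 -1.89] sd [0.92 0.32 0.97] M [-0.072 -0.477 -0.014] polar 66.1 -100.2
F tool x,y 0.15 3.07 row tx,ty cm for rz 6 0.014 -0.692 Mz axis (N m) 0.204 tz shift 0.05072621893319536
```

move_arm(
  increments=[
    {"tx":0.01,"ty":-0.7,"tz":0,"rx":0,"ry":0,"rz":6,"gripper":-1},
    {"tx":0.01,"ty":-0.7,"tz":0,"rx":0,"ry":0,"rz":6,"gripper":-1},
    {"tx":0.01,"ty":-0.7,"tz":0,"rx":0,"ry":0,"rz":6,"gripper":-1},
    {"tx":0.01,"ty":-0.7,"tz":0,"rx":0,"ry":0,"rz":6,"gripper":-1},
  ],
)

```text
clock: 9.35
eef_pos: [488.6, -124.4, 186.6]
tcp_rot: [3.138, -0.001, 0.935]
contact_force: [6.6, -4.3, -5.4]
opening: 0.004
```

```bash
python3 -c "
from h import *
state(1);state(4)"
```

```text
t 9.35 pos [ 488.6 -124.4  186.6] yaw 0.935 q6 0.38 F [ 6.56 -4.3  -5.38] sd [0. 0. 0.] M [-0.789 -1.235 -0.059] polar 66.2 -123.3
F tool x,y 0.43 7.83 row tx,ty cm for rz 6 -0.001 -0.693 Mz axis (N m) 0.519 tz shift 0.05758414882928946
t 9.55 pos [ 488.  -124.   186.5] yaw 0.939 q6 0.38 F [ 4.93 -2.1  -2.46] sd [0.92 0.86 0.57] M [-0.451 -0.779 -0.066] polar 66.3 -123.9
F tool x,y 1.22 5.22 row tx,ty cm for rz 6 0.009 -0.694 Mz axis (N m) 0.349 tz shift 0.054561961584803954
```

Bitten. The present torque is about 0.52 N m, and the angle and the wrist moment agree on that. Now 18° more, then a check.

move_arm(
  increments=[
    {"tx":0.01,"ty":-0.7,"tz":0,"rx":0,"ry":0,"rz":6,"gripper":-1},
    {"tx":0.01,"ty":-0.7,"tz":0,"rx":0,"ry":0,"rz":6,"gripper":-1},
    {"tx":0.01,"ty":-0.7,"tz":0,"rx":0,"ry":0,"rz":6,"gripper":-1},
  ],
)

```text
clock: 9.9
eef_pos: [473.4, -110.6, 186.5]
tcp_rot: [3.137, -0.001, 0.621]
contact_force: [9.1, -10.1, -8.0]
opening: 0.001
```

```bash
python3 -c "
from h import *
state(1);state(4)"
```

```text
t 9.9 pos [ 473.4 -110.6  186.5] yaw 0.621 q6 0.72 F [  9.11 -10.13  -7.97] sd [0. 0. 0.] M [-1.493 -1.397 -0.089] polar 66.3 -141.1
F tool x,y 1.52 13.54 row tx,ty cm for rz 6 -0.004 -0.694 Mz axis (N m) 0.902 tz shift 0.05329160572384808
t 10.1 pos [ 472.9 -110.2  186.5] yaw 0.625 q6 0.72 F [ 5.97 -6.76 -5.19] sd [0.77 0.86 0.49] M [-1.094 -0.958 -0.07 ] polar 66.4 -141.6
F tool x,y 0.89 8.97 row tx,ty cm for rz 6 0.005 -0.695 Mz axis (N m) 0.598 tz shift 0.05225342635664276
```

Now about 0.73 N m. A final 4° nudge centres it in the band.

move_arm(
  increments=[
    {"tx":0,"ty":-0.23,"tz":0,"rx":0,"ry":0,"rz":2,"gripper":-1},
    {"tx":0,"ty":-0.23,"tz":0,"rx":0,"ry":0,"rz":2,"gripper":-1},
  ],
)

```text
clock: 10.35
eef_pos: [470.6, -107.1, 186.5]
tcp_rot: [3.138, -0.0, 0.554]
contact_force: [6.4, -9.6, -6.4]
opening: 0.0
```

```bash
python3 -c "
from h import *
state(1);state(4,'pics/w5.png')"
```

```text
t 10.35 pos [ 470.6 -107.1  186.5] yaw 0.554 q6 0.79 F [ 6.39 -9.59 -6.35] sd [0. 0. 0.] M [-1.724 -0.981 -0.087] polar 66.4 -145.0
F tool x,y 0.39 11.52 row tx,ty cm for rz 6 -0.003 -0.695 Mz axis (N m) 0.765 tz shift 0.05220806905277584
t 10.55 pos [ 470.5 -106.9  186.5] yaw 0.555 q6 0.79 F [ 5.98 -8.7  -6.02] sd [0.26 0.33 0.31] M [-1.438 -0.999 -0.086] polar 66.4 -145.2
F tool x,y 0.5 10.55 row tx,ty cm for rz 6 -0.0 -0.695 Mz axis (N m) 0.701 tz shift 0.04949975877873101
```

Estimates now run from 0.58 to 0.74 N m. Another 5°, taken slowly, gives margin on every reading.

move_arm(
  increments=[
    {"tx":0,"ty":-0.2,"tz":0,"rx":0,"ry":0,"rz":1.7,"gripper":-1},
    {"tx":0,"ty":-0.2,"tz":0,"rx":0,"ry":0,"rz":1.7,"gripper":-1},
    {"tx":0,"ty":-0.2,"tz":0,"rx":0,"ry":0,"rz":1.7,"gripper":-1},
  ],
)

```text
clock: 10.9
eef_pos: [467.4, -102.0, 186.4]
tcp_rot: [3.138, -0.0, 0.465]
contact_force: [6.3, -12.5, -6.7]
opening: -0.001
```

```bash
python3 -c "
from h import *
state(1);state(4)"
```

```text
t 10.9 pos [ 467.4 -102.   186.4] yaw 0.465 q6 0.89 F [  6.29 -12.49  -6.67] sd [0. 0. 0.] M [-1.979 -0.949 -0.113] polar 66.3 -150.2
F tool x,y 0.02 13.98 row tx,ty cm for rz 6 -0.002 -0.694 Mz axis (N m) 0.926 tz shift 0.04318568189141274
t 11.1 pos [ 467.4 -101.9  186.4] yaw 0.466 q6 0.89 F [  6.02 -10.25  -6.57] sd [0.43 0.53 0.54] M [-1.734 -0.932 -0.082] polar 66.3 -150.2
F tool x,y 0.77 11.87 row tx,ty cm for rz 6 -0.0 -0.694 Mz axis (N m) 0.789 tz shift 0.043039083472237394
```

Holding at about 12 N and 0.73–0.79 N m. I'll back off and lift clear.

move_arm(
  increments=[
    {"tx":0,"ty":0.5,"tz":0,"rx":0,"ry":0,"rz":0,"gripper":-1},
    {"tx":0,"ty":1,"tz":0,"rx":0,"ry":0,"rz":0,"gripper":-1},
    {"tx":0,"ty":1,"tz":0,"rx":0,"ry":0,"rz":0,"gripper":-1},
    {"tx":0,"ty":0,"tz":-3,"rx":0,"ry":0,"rz":0,"gripper":-1},
    {"tx":0,"ty":0,"tz":-4,"rx":0,"ry":0,"rz":0,"gripper":-1},
    {"tx":0,"ty":0,"tz":-4,"rx":0,"ry":0,"rz":0,"gripper":-1},
    {"tx":-2,"ty":0,"tz":-4,"rx":0,"ry":0,"rz":0,"gripper":-1},
    {"tx":-2,"ty":0,"tz":0,"rx":0,"ry":0,"rz":0,"gripper":-1},
    {"tx":0,"ty":0,"tz":0,"rx":0,"ry":0,"rz":0,"gripper":-1},
    {"tx":0,"ty":0,"tz":0,"rx":0,"ry":0,"rz":0,"gripper":-1},
  ],
)

```text
clock: 12.15
eef_pos: [441.2, -140.7, 335.6]
tcp_rot: [-3.141, 0.0, 0.462]
contact_force: [-0.4, -0.1, -0.8]
opening: 0.002
```

Run:
```python
from h import *
state(2)
for n in('scene','top'):
    p,d=r.grab_frame(n);cv2.imwrite(f'pics/{n}1.png',p[...,::-1]);W=cloud(n,d)
    for q in('plug','jar','tipbox','bottle'):
        for x in r.cut_out(q,n)[:1]:
            m=x['mask']&(d>0);print(n,q,round(x['confidence'],2),x['bbox'],np.percentile(W[m],[3,50,97],axis=0).round().tolist())
            if q=='plug':
                w=W[m];w=w[w[:,2]>195];print(cv2.minAreaRect(w[:,:2].astype(np.float32)))
a=cv2.imread('pics/scene1.png')[130:300,200:400];b=cv2.imread('pics/top1.png')[140:280,250:450]
cv2.imwrite('pics/c2.png',cv2.resize(np.vstack([a,b]),None,fx=1.9,fy=1.9))
```

```text
t 12.2 pos [ 441.4 -140.5  335.3] yaw 0.462 q6 0.8 F [-0.51 -0.09 -0.63] sd [0.12 0.01 0.14] M [ 0.    -0.025 -0.019] polar 110.0 -139.5
F tool x,y -0.5 -0.15 row tx,ty cm for rz 6 -0.22 -1.13 Mz axis (N m) -0.029 tz shift 14.932047435489874
scene plug 0.43 [444.6, 145.8, 473.2, 196.4] [[456.0, 365.0, 4.0], [501.0, 386.0, 79.0], [518.0, 422.0, 151.0]]
((0.0, 0.0), (0.0, 0.0), 0.0)
scene jar 0.76 [301.6, 225.0, 319.1, 248.3] [[641.0, -193.0, 135.0], [669.0, -177.0, 173.0], [680.0, -156.0, 193.0]]
scene tipbox 0.71 [153.5, 216.8, 198.9, 268.4] [[371.0, -572.0, 6.0], [457.0, -526.0, 64.0], [487.0, -483.0, 75.0]]
scene bottle 0.95 [447.1, 144.5, 473.4, 194.3] [[461.0, 365.0, 4.0], [501.0, 387.0, 80.0], [518.0, 423.0, 151.0]]
top jar 0.5 [334.4, 167.2, 346.2, 183.5] [[632.0, -187.0, 148.0], [646.0, -169.0, 188.0], [667.0, -151.0, 195.0]]
top tipbox 0.72 [419.0, 226.8, 449.9, 262.4] [[360.0, -563.0, 13.0], [415.0, -517.0, 65.0], [472.0, -479.0, 78.0]]
top bottle 0.78 [170.9, 216.8, 194.9, 237.3] [[445.0, 368.0, -0.0], [476.0, 390.0, 104.0], [513.0, 432.0, 154.0]]
```

View pics/c2.png

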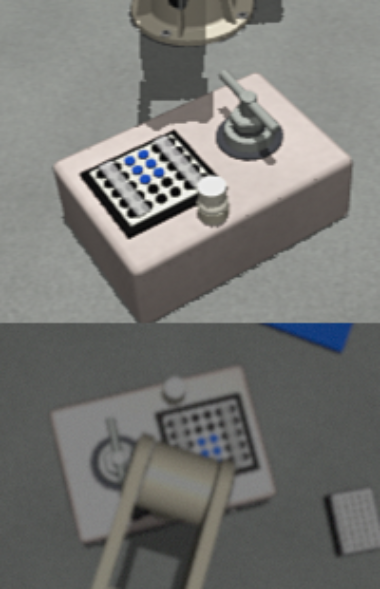

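The picture shows the plug standing free with its bar turned. The jar at (210, 200), the tip box and the bottle are unmoved, and the arm is clear.

```bash
python3 -c "
from rig import r
print(r.sense()['clock'],r.sign_off())"
```

```text
the job is handed in; nothing more can be done
12.75 None
```

I tightened the plug until its taper bit and it was firmly snug, then let go and handed the job in at 12.75 s. I pushed the end of the bar clockwise with the closed fingers, then backed off and lifted clear.

- **Bite and final torque:** The plug bit after about 75–80° of turning. I kept going for about 63° more, by the finger's path. My estimates of the final torque all fall in the 0.55–1.0 N m snug band and below 1.2:

| Estimate | Torque (N m) |
|---|---|
| While still moving, from wrist moment | about 0.81 |
| Holding still, about 12 N at 59 mm | 0.70–0.79 |
| From angle past the bite | about 0.63–0.79 |

- **Disagreeing readings:** Two readings taken with the contact at the fingertip radius (66 mm, an overestimate) gave 0.90 and 0.93 N m while moving. They are noisy, and the corrected values are those in the table.
- **After release:** Contact force is back to about zero, and the jar, tip box and bottle are where they started, within a few mm.
- **Failed check:** The last plug detection did not work. The scene camera reported the bottle instead, and the top camera's view was partly blocked by the arm. I confirmed by eye in the picture that the plug stands free with its bar turned, but I did not measure its final angle.

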